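# Latch the end cover of a bench mixer

## Robot

A 7-joint arm with a two-finger parallel gripper is mounted at the origin on the work surface. World frame = base frame: x ahead of the robot, y to its left, z up, the work surface at z = 0. Lengths are in m, angles in degrees, forces in N, time in s.
With the tool pointing down it reaches from about 0.425 to 0.875 m from the base axis. Payload 4.7 kg.
Tool frame: the origin (TCP) lies between the finger pads; the fingertips stand env.finger_overhang ahead of it and the grasp point (between the pads) lies 5 mm behind it (env.finger_overhang is the distance from the TCP to the fingertips, in m); z points along the fingers, y is the line along which they close (so a half turn about z gives the same grasp; the last joint's range is limited). The gripper opens to 87 mm and grips with 3 to 60 N. Pads are 19 mm wide; open, the fingers measure 117 mm over their backs; the gripper's body (75 mm by 190 mm) begins 51 mm behind the grasp point.
Start: joints at [64.463, 18.392, -4.016, 83.108, 1.295, 78.541, -3.26], TCP at [0.288, -0.583, 0.237] pointing down, gripper open.
Joint ranges: [-163.93, 163.93], [-17.29, 119.83], [-79.2, 71.16], [3.27, 140.29], [-89.18, 269.18], [5.43, 117.66], [-154.24, 154.24]. Speed limits (degrees/s): [147.25, 147.25, 180, 180, 180, 180, 180].

## Interface

Orientations are given as [roll, pitch, yaw] about the fixed x, y, z axes, in that order (R = Rz(yaw) Ry(pitch) Rx(roll)).
In Python, from cell import telemetry, eyes, env, models gives the robot as it stands. The module is installed in compiled form; this text tells all that it offers.
- The arm moves only by the tool drive_tool, never from a script. Its arguments are lists of equal length, an entry for each row: "angular": the turn, a rotation vector about the tool's x, y, z in rad, a list of three; "delta_pos": the shift along the tool's x, y, z in cm, a list of three; "gripper": the finger opening in cm, from 0 to 8.7. A call has 1 to 20 rows; each row shifts and turns the commanded pose from where the row before left it, along the tool's axes as they then stand; what a row does not reach is not made up. A row lasts 1/10 s, in which the tool goes at most 50 mm and 8.59 degrees, less where a joint would pass 70% of its speed; a pose out of reach is approached as far as the arm can. A call with a gripper value outside its range is refused whole. The fingers move at their own pace and stop on an object; "squeeze" is the grip in N (left out, the last holds). Time passes only in rows, so rows that do not move let the fingers close. It gives the time, the measured TCP pose, the force, the opening and the grip force at its end, in the units of the state.
- telemetry.get_obs(): the state, without advancing time (a new reading comes with each control period).
- eyes.read_camera(name): name is "scene" or "top" or "wrist"; returns a dict with "pixels" (480x640x3 uint8, red, green, blue), "mtx" (3x3 intrinsics, pixels), "origin" and "orientation" of the camera in the world. Camera axes: x right, y down, z forward; pixel columns grow to the right and rows downward; lengths in m; the calibration is good to about 2 mm. A picture is of the moment at which its call begins. There is no depth.
- env.sign_off(): hands the job in; it is judged then, once.
Trained networks look in a picture, given as the dict that the camera call returned (one of the last four; its "shot" number tells which), for a name from the list of things; names that differ only in an ending like _2 or _b are one class to them, and where a whole thing is asked for, a point or a joint stands for the part that bears it (a point fixed in the world has none). Each returns a list of dicts, best first, with "p" (0 to 1); they miss things now and then, are a little off and sometimes report something else, mostly with a low value. They report only what shows in the picture. A call takes as long as a camera call.
- models.search_frame(picture, target): "centre" ([column, row] in pixels, amid what is visible of it).
- models.cut_out(picture, target): "pixels" (480x640 bool, what is visible of it) and "centre" ([column, row] in pixels, amid what is visible of it).
The state is a dict: "time_s": time; "qpos": joint angles; "joint_velocities": joint speeds; "effort": joint torques, N m; "tool_pos": TCP position; "tool_rot": TCP orientation; "force": force on the tool from outside, world axes, zero at the start; "wrist_torque": the same for the moment, N m; "grip_width": finger opening in m; "grasp_force": force on a finger pad.
Only numpy, scipy, OpenCV 4.12 (cv2) and the standard library are available. Lean on these libraries where they do the work, as an engineer would, in place of code of your own. Each camera call takes 0.05 s, during which the arm holds its last target. There are 200 camera calls.

## Task

Close the bench mixer's loose end cover with its draw latch: hook the claw over the keeper bar on the cover, then swing the lever over centre and press it gently down until it rests on its rubber stop, without crushing the stop. Let go of everything and leave the parts lying around the mixer as they are.

Things in the scene. Friction and masses are not known exactly. Their poses are not given: they have to be found in the camera images.
- mixer: Bench mixer fixed to the table: lying stainless chamber, 90 mm diameter, crown 120 mm high, on a 380 x 130 mm plate; aluminium gearbox and red motor behind. Origin on the table straight under the latch pivot. x: level, along the chamber from motor (ends at x = -315 mm) to end cover; y: parallel to the latch's hinge pins; z up. The whole latch moves in its x-z plane (y = 0).
- latch_pivot (a point): The lever's hinge pin on top of the chamber, parallel to the mixer's y, 148 mm above the table. Chamber below it from x = -75 to +30 mm of the mixer.
- keeper (a point): Centre of the keeper: a level steel bar, 8 mm thick, 22 mm long along the mixer's y, on a 3 mm thick post on the end cover, 148 mm above the table and 56 mm from the latch pivot (mixer +x) while the cover stands open. It moves with the cover. The claw's tooth must come to stand on its far side (mixer +x).
- claw_ball (a point): Centre of the black 16 mm ball knob on a stem on the claw, for handling it: 30 mm above (claw's own z) and 2 mm beyond the claw_seat point. Pinched with 20 to 40 N by fingers closing along the mixer's y it can turn between them; a harder pinch binds. With the ball held, lever and claw follow like a two-link arm (pivot, pin, hook), the pin as a raised elbow.
- claw_seat (a point): Point in the hollow of the claw's hook that meets the keeper bar's centre when hooked, 72 mm from the claw's pin. The claw is a steel fork 32 mm wide; its 4 mm cross plate lies 4.5 mm above this point (from 10 mm before to 9 mm beyond it); its 5 mm tooth, 4 mm beyond it, reaches 7 mm below it and leans in 14 degrees. Axes: x along the claw from pin to tooth, z the claw's up.
- lever_ball (a point): Centre of the black 18 mm ball at the lever's end, 95 mm from the latch pivot. With the lever down it lies past the motor-side end of the chamber, with over 30 mm free below and beside it. Swinging the lever with the claw hooked takes up to about 6 N here, about 2 N (friction alone) at dead centre.
- lever (a joint): Lever angle, rad: 0 upright, positive swung back over the chamber towards the motor, 1.571 level (dead centre when hooked). The claw's pin is on the lever, 28 mm from the pivot. Stiff hinge (0.2 N m) that stays where left, but springs back up if let go hooked and short of dead centre. It must go past dead centre onto the rubber stop, met from 1.66 to 1.88. It seldom drops there by itself.
- claw (a joint): Angle of the claw to the lever, rad: 0 = claw at right angles to the lever (level, pointing to the cover, when the lever is upright); positive lifts the tooth. The claw's slope above level = lever + claw. Light friction (0.05 N m): it stays where it is put. Dragging the free claw by its ball along the mixer's x takes about 8 N (lever friction); clearly more means that the hook bears on the keeper.
- cover (a joint): How far the end cover has been drawn towards the chamber, m: 0 = open (pushed off by its seal), about 0.011 with the latch closed. Spring of 3500 N/m, so only the closed latch keeps it in.
- stop_pad (a joint): Compression of the rubber stop (m, 12000 N/m, 0 free): a 12 mm dome on a screw on the chamber's top, 62 mm from the pivot towards the motor. The screw is set anew each time, so its height is known only to 8 mm either way and must be felt with the lever. The resting lever presses it in by 0.05 to 0.6 mm; over 1 mm (some 9 N at the lever ball) crushes it.
- clamp_ring: Bystander: steel ring, 64 mm outside, 12 mm high, lying. Origin at the centre of its underside.
- hose_fitting: Bystander: standing steel hose fitting, 28 mm wide, 44 mm high. Origin under its centre.
- star_knob: Bystander: black star knob, 38 mm wide, 16 mm high. Origin under its centre.
- boss_head: Bystander: aluminium rod clamp 50 x 45 x 52 mm. Origin under its centre.
- jar: Bystander: white plastic jar, 60 mm wide, 75 mm high. Origin under its centre.
- wrench: Bystander: steel wrench 160 mm long, lying along its x. Origin under its centre.

How it is judged (in metres and radians):
On the way:
1. the claw is hooked over the keeper bar (its seat within 8 mm of the bar's centre) while the lever still stands up (distance between claw_seat and keeper below 0.008 m and value of joint lever below 1 rad), for 0.2 s.
At the end, for the whole second after the job is handed in: The claw is hooked on the keeper (seat within 8 mm of the bar's centre), the cover is drawn in by more than 9 mm, and the lever is past dead centre (over 1.62 rad), at rest and lying on its rubber stop (stop compressed by at least 0.04 mm) (distance between claw_seat and keeper below 0.008 m and value of joint cover above 0.009 m and value of joint lever above 1.62 rad and value of joint stop_pad above 4e-05 m and velocity of joint lever between -0.05 and 0.05 rad/s); the robot touches nothing.
It fails at once if the rubber stop is crushed: compressed by more than 1 mm (value of joint stop_pad above 0.001 m).
It fails at once if a part lying around the mixer is shifted by more than 15 mm (distance of any of clamp_ring, hose_fitting, star_knob, boss_head, jar, wrench from where it was at the start of the episode above 0.015 m).
It also fails if it takes over 48 s, if anything falls off the work surface, if the arm or the gripper's body presses on something with over 40 N, if the wrist force passes 120 N, or if a joint passes its speed limit or range.

## Working session

There is one attempt and no reset: what is moved stays moved. The work goes in short steps, Python scripts to look and compute and a tool call to move; the robot and the scene stay as the last step left them, time stands still between calls to the robot, and variables do not carry over. Pictures are saved under pics/ and viewed, at most 10 in all, crops included, and the job is handed in when it is done.

Besides the shell and the picture viewer there is one more tool, called after ">>>" as a command line: name --argument value ..., lists and objects as JSON in quotes. drive_tool: Moves the arm, as the interface text tells. Its arguments: {"type":"object","properties":{"angular":{"type":"array","items":{"type":"array","items":{"type":"number"}}},"delta_pos":{"type":"array","items":{"type":"array","items":{"type":"number"}}},"gripper":{"type":"array","items":{"type":"number"}},"squeeze":{"type":"number"}},"required":["angular","delta_pos","gripper"]}

```bash
mkdir -p pics; cat > h.py <<'E'
import numpy as np, cv2
from cell import telemetry, eyes, env, models
from scipy.spatial.transform import Rotation as R
def Rm(o):
    o=np.array(o,float)
    if o.shape==(3,3): return o
    if o.size==4: return R.from_quat(o).as_matrix()
    return R.from_euler('xyz',o,degrees=True).as_matrix()
def ray(c,px):
    d=np.linalg.inv(c['mtx'])@np.array([px[0],px[1],1.]); d=Rm(c['orientation'])@d
    return np.array(c['origin']),d/np.linalg.norm(d)
def tri(obs):
    A=np.zeros((3,3));b=np.zeros(3)
    for c,p in obs:
        o,d=ray(c,p);M=np.eye(3)-np.outer(d,d);A+=M;b+=M@o
    x=np.linalg.solve(A,b)
    return x,[np.linalg.norm((np.eye(3)-np.outer(d,d))@(x-o)) for o,d in [ray(c,p) for c,p in obs]]
def atz(c,p,z):
    o,d=ray(c,p); return o+d*(z-o[2])/d[2]
def proj(c,X):
    q=Rm(c['orientation']).T@(np.array(X)-np.array(c['origin'])); q=c['mtx']@q; return q[:2]/q[2]
def save(c,n): cv2.imwrite('pics/'+n+'.png',c['pixels'][:,:,::-1])
E
cat > a.py <<'E'
from h import *
C={n:eyes.read_camera(n) for n in ('scene','top','wrist')}
print(env.finger_overhang, telemetry.get_obs())
for n,c in C.items():
    save(c,n+'0'); print(n,c['origin'],c['orientation'],c['mtx'][0])
D={}
for t in 'mixer latch_pivot keeper claw_ball claw_seat lever_ball clamp_ring hose_fitting star_knob boss_head jar wrench'.split():
    for n,c in C.items():
        r=models.search_frame(c,t)
        print(t,n,[(np.round(q['centre'],1).tolist(),round(q['p'],2)) for q in r[:2]])
        if r: D[t,n]=r[0]['centre']
    if (t,'scene') in D and (t,'top') in D: print('   ',tri([(C[n],D[t,n]) for n in('scene','top')]))
E
python3 a.py
```

```text
0.014 {'time_s': 0.15, 'qpos': array([64.46363791, 18.4306969 , -4.01780861, 83.15825161,  1.29371686,
       78.54322217, -3.25880438]), 'joint_velocities': array([-0.03319461, -0.08557097, -0.10609351, -0.19612029,  0.0002735 ,
        0.07191137,  0.03792417]), 'effort': array([-5.75823706e-04, -4.91791642e+01, -4.04903283e-01, -3.12876964e+01,
       -6.40029134e-02,  4.04168491e-02,  1.28842689e-04]), 'tool_pos': array([ 0.2882516 , -0.58213357,  0.23570249]), 'tool_rot': array([-1.79912988e+02,  3.17174605e-03,  2.63488455e+01]), 'force': array([ 0.11267797, -0.1896497 ,  0.45755269]), 'wrist_torque': array([0.00786087, 0.02518453, 0.04983631]), 'grasp_force': 0.0, 'grip_width': 0.08709448082528148}
scene [1.12186819 0.07698485 0.89649468] [-144.384535      0.75927933   94.30787565] [465.55022111   0.         316.59765245]
top [0.48932177 0.00301015 1.00161557] [-174.13308448    1.61214844  -90.03838553] [542.8908556   0.        319.1691736]
wrist [ 0.36089997 -0.54692545  0.38404274] [ 1.62776804e+02  1.05428770e-01 -6.37352684e+01] [337.90875799   0.         319.23651392]
mix
[... 1822 characters left out ...]
565), np.float64(0.0028272181891215494)])
boss_head scene [([347.6, 286.1], 0.76)]
boss_head top [([281.8, 224.6], 0.65)]
boss_head wrist []
    (array([0.61713999, 0.09691159, 0.01570309]), [np.float64(0.002356406309657816), np.float64(0.0023564063096578164)])
jar scene [([405.8, 187.2], 0.82)]
jar top [([210.0, 373.5], 0.97), ([349.2, 280.0], 0.69)]
jar wrist []
    (array([0.35304265, 0.2217918 , 0.0481398 ]), [np.float64(0.002649280319112077), np.float64(0.002649280319112003)])
wrench scene [([280.2, 295.2], 0.73)]
wrench top [([360.1, 206.8], 0.59)]
wrench wrist []
    (array([ 0.64944897, -0.04641517,  0.0158712 ]), [np.float64(0.0020151561618114303), np.float64(0.002015156161811435)])
```

```bash
python3 - <<'E'
import cv2
s=cv2.imread('pics/scene0.png');t=cv2.imread('pics/top0.png')
a=cv2.resize(s[140:320,240:450],None,fx=2.5,fy=2.5,interpolation=cv2.INTER_CUBIC)
cv2.imwrite('pics/s_c.png',cv2.resize(s[150:270,260:420],(800,600),interpolation=cv2.INTER_CUBIC))
cv2.imwrite('pics/t_c.png',cv2.resize(t[180:405,170:470],(800,600),interpolation=cv2.INTER_CUBIC))
E
```

```text
(no output)
```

View pics/s_c.png

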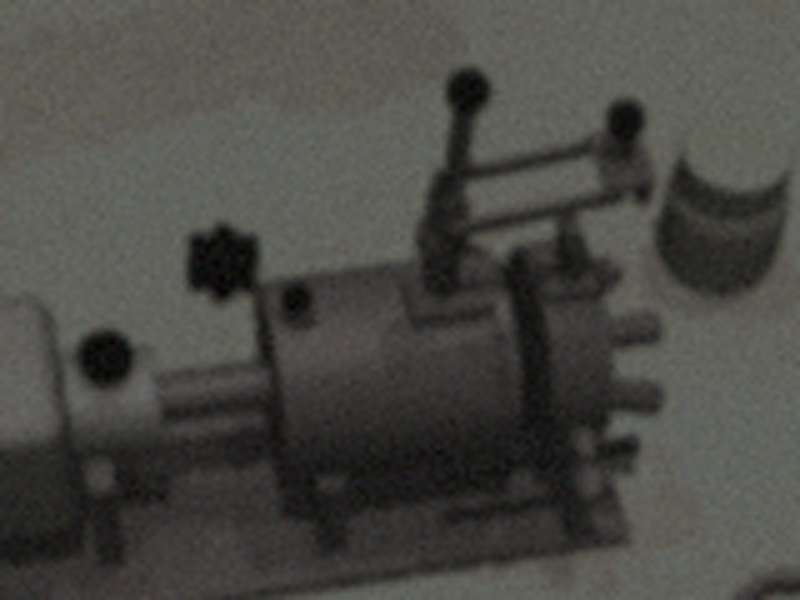

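View pics/t_c.png

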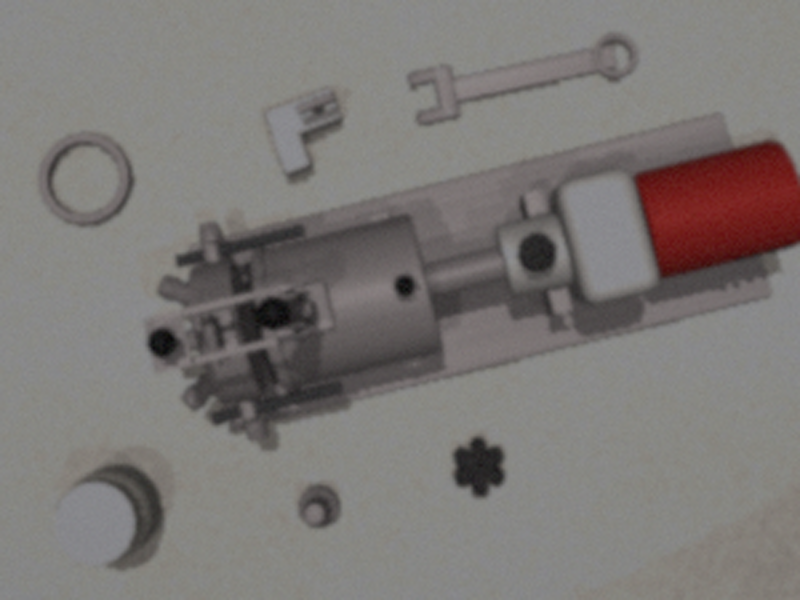

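The scene crop shows the lever standing near upright (ball at about (353,168) px) with the claw pointing out over the keeper (ball at about (385,174)). The top crop has the claw ball at about (231,308), the lever ball at (272,297) and the stop at (321,287).

```bash
cat > fit.py <<'E'
from h import *
from scipy.optimize import least_squares
def blob(c,p,r=7):
    g=cv2.GaussianBlur(c['pixels'].mean(2).astype(np.float32),(0,0),0.7)
    for _ in range(4):
        x,y=int(round(p[0])),int(round(p[1])); w=g[y-r:y+r+1,x-r:x+r+1]
        yy,xx=np.mgrid[y-r:y+r+1,x-r:x+r+1]; t=(w.min()*0.6+np.median(w)*0.4)
        m=np.clip(t-w,0,None)*(np.hypot(xx-p[0],yy-p[1])<r); p=((m*xx).sum()/m.sum(),(m*yy).sum()/m.sum())
    return np.array(p)
def kin(th,cl):
    pin=np.array([-28*np.sin(th),148+28*np.cos(th)])
    s=th+cl; ex=np.array([np.cos(s),np.sin(s)]);ez=np.array([-np.sin(s),np.cos(s)])
    seat=pin+72*ex
    return dict(lb=np.array([-95*np.sin(th),148+95*np.cos(th)]),pin=pin,seat=seat,cb=seat+2*ex+30*ez)
def W(x0,y0,yaw,q):
    return np.array([x0+q[0]/1e3*np.cos(yaw),y0+q[0]/1e3*np.sin(yaw),q[1]/1e3])
E
cat > b.py <<'E'
from fit import *
C={n:eyes.read_camera(n) for n in ('scene','top')}
P={('cb','scene'):(385,173.6),('lb','scene'):(353.4,168),('st','scene'):(319.4,209.6),
('cb','top'):(230.75,308.25),('lb','top'):(272.4,297),('st','top'):(321.5,287.25)}
P={k:blob(C[k[1]],v,6 if k[0]!='st' else 4) for k,v in P.items()}; print({k:v.round(1).tolist() for k,v in P.items()})
for n in('cb','lb','st'): print(n,tri([(C[v],P[n,v]) for v in C]))
def f(v):
    k=kin(v[3],v[4]);k['st']=np.array([-62,v[5]]);r=[]
    for (n,c),p in P.items(): r+=list(proj(C[c],W(*v[:3],k[n])+np.array([0,0,v[6]]))-p)
    return r+[v[6]/0.002]
s=least_squares(f,[0.48,0.1,1.75,0,0,125,0],x_scale=[.01,.01,.05,.1,.1,5,.002]);v=s.x
print(v,'yawdeg',np.degrees(v[2])); print(np.round(s.fun,1))
for n,q in dict(kin(v[3],v[4]),keeper=[56,148],piv=[0,148]).items(): print(n,W(*v[:3],q).round(4))
E
python3 b.py
```

```text
{('cb', 'scene'): [384.4, 174.5], ('lb', 'scene'): [353.1, 168.3], ('st', 'scene'): [318.8, 209.4], ('cb', 'top'): [230.9, 308.3], ('lb', 'top'): [273.5, 298.1], ('st', 'top'): [321.5, 286.5]}
cb (array([0.46946129, 0.15405367, 0.21173288]), [np.float64(0.0006114837369785749), np.float64(0.0006114837369785394)])
lb (array([0.48412393, 0.08982512, 0.24003493]), [np.float64(0.0014319361882639899), np.float64(0.0014319361882639595)])
st (array([0.50190707, 0.02428718, 0.13071756]), [np.float64(0.0004346608725687247), np.float64(0.00043466087256871093)])
[ 4.86563249e-01  8.39420282e-02  1.81425233e+00 -5.79364019e-02
  1.57846430e-01  1.31208673e+02 -9.71808959e-04] yawdeg 103.9490013151816
[-0.3 -0.2 -1.  -0.2 -0.4 -0.  -0.5  0.3 -0.8 -0.7  0.1  0.3 -0.5]
lb [0.4852 0.0893 0.2428]
pin [0.4862 0.0855 0.176 ]
seat [0.4689 0.155  0.1831]
cb [0.4691 0.1541 0.2132]
keeper [0.4731 0.1383 0.148 ]
piv [0.4866 0.0839 0.148 ]
```

>>> drive_tool --angular '[[0,0,-0.1354],[0,0,-0.1354],[0,0,-0.1354],[0,0,-0.1354],[0,0,-0.1354],[0,0,-0.1354],[0,0,-0.1354],[0,0,-0.1354],[0,0,-0.1354],[0,0,-0.1354],[0,0,0],[0,0,0],[0,0,0],[0,0,0],[0,0,0],[0,0,0],[0,0,0],[0,0,0],[0,0,0],[0,0,0]]' --delta_pos '[[0,0,-0.8],[0,0,-0.8],[0,0,-0.8],[0,0,-0.8],[0,0,-0.8],[0,0,-0.8],[0,0,-0.8],[0,0,-0.8],[0,0,-0.8],[0,0,-0.8],[2,3.5,0],[2,3.5,0],[2,3.5,0],[2,3.5,0],[2,3.5,0],[2,3.5,0],[2,3.5,0],[2,3.5,0],[2,3.5,0],[2,3.5,0]]' --gripper '[8.7,8.7,8.7,8.7,8.7,8.7,8.7,8.7,8.7,8.7,8.7,8.7,8.7,8.7,8.7,8.7,8.7,8.7,8.7,8.7]'

```text
time_s: 4.05
tool_pos: [0.581, -0.3031, 0.3167]
tool_rot: [180.0, 0.0, 103.9]
force: [-0.3, 0.2, 0.5]
grip_width: 0.0868
grasp_force: 0.0
```

>>> drive_tool --angular '[[0,0,0],[0,0,0],[0,0,0],[0,0,0],[0,0,0],[0,0,0],[0,0,0],[0,0,0],[0,0,0],[0,0,0],[0,0,0],[0,0,0]]' --delta_pos '[[4,0,0],[4,0,0],[4,0,0],[4,0,0],[4,0,0],[4,0,0],[4,0,0],[4,0,0],[4,0,0],[4,0,0],[4,0,0],[0,0,0]]' --gripper '[8.7,8.7,8.7,8.7,8.7,8.7,8.7,8.7,8.7,8.7,8.7,8.7]'

```text
time_s: 5.25
tool_pos: [0.4721, 0.1298, 0.3173]
tool_rot: [179.9, -0.1, 104.5]
force: [-0.9, 0.5, 0.6]
grip_width: 0.0869
grasp_force: 0.0
```

```bash
python3 - <<'E'
from fit import *
c=eyes.read_camera('wrist'); o=telemetry.get_obs(); print(o['tool_pos'],o['tool_rot'],c['origin'],c['orientation'])
cv2.imwrite('pics/w1.png',c['pixels'][:,:,::-1])
for n,p in dict(cb=(.4691,.1541,.2132),lb=(.4852,.0893,.2428),keeper=(.4731,.1383,.148),piv=(.4866,.0839,.148)).items(): print(n,proj(c,p).round(1))
for t in('claw_ball','lever_ball','keeper'): print(t,[(np.round(q['centre'],1).tolist(),round(q['p'],2)) for q in models.search_frame(c,t)[:2]])
E
```

```text
[0.4732006  0.12611134 0.31708086] [1.79938760e+02 3.71228378e-02 1.04287381e+02] [0.45127684 0.20760541 0.46592678] [ 1.62920601e+02 -1.62341915e-02  1.44440705e+01]
cb [324.3 219.9]
lb [323.7 317.3]
keeper [323.1 221.8]
piv [322.5 275.9]
claw_ball [([324.8, 221.2], 0.85)]
lever_ball [([329.7, 269.1], 0.73)]
keeper [([319.2, 202.6], 0.6)]
```

View pics/w1.png

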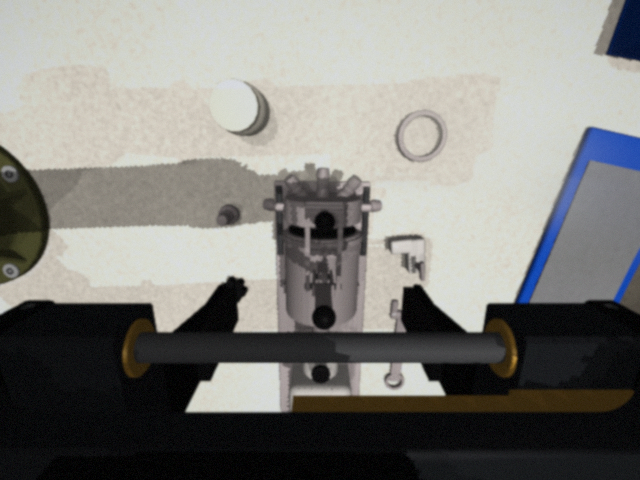

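The wrist view has the claw ball at (323.5,221) and the lever ball at (323,317), within about 2 px of the predictions, so I'll trust the fit.

>>> drive_tool --angular '[[0,0,0],[0,0,0],[0,0,0],[0,0,0],[0,0,0],[0,0,0]]' --delta_pos '[[1.5,0.15,1],[1.5,0.15,2],[0,0,2],[0,0,1],[0,0,0],[0,0,0]]' --gripper '[5,5,5,5,5,5]'

```text
time_s: 6.05
tool_pos: [0.4705, 0.1518, 0.257]
tool_rot: [180.0, 0.0, 103.8]
force: [0.7, -0.7, 0.4]
grip_width: 0.0523
grasp_force: 0.0
```

>>> drive_tool --angular '[[0,0,0],[0,0,0],[0,0,0],[0,0,0],[0,0,0],[0,0,0],[0,0,0]]' --delta_pos '[[0.2,-0.1,1.2],[0,0,1.2],[0,0,1.2],[0,0,0.6],[0,0,0],[0,0,0],[0,0,0]]' --gripper '[5,5,5,4,3,3,3]'

```text
time_s: 6.75
tool_pos: [0.4687, 0.1546, 0.215]
tool_rot: [180.0, 0.0, 103.9]
force: [0.5, -0.6, -0.3]
grip_width: 0.0317
grasp_force: 0.0
```

```bash
python3 - <<'E'
from fit import *
o=telemetry.get_obs();print(o['tool_pos'],o['force'])
c=eyes.read_camera('scene');save(c,'s2');p=blob(c,(384.4,174.5),6);print(p,proj(c,(.4691,.1541,.2132)),proj(c,o['tool_pos']))
cv2.imwrite('pics/s2c.png',cv2.resize(c['pixels'][110:230,290:450,::-1],(800,600),interpolation=cv2.INTER_CUBIC))
E
```

```text
[0.46870957 0.15460326 0.21496012] [ 0.54825441 -0.59364583 -0.25577362]
[389.18673287 181.7640694 ] [384.18186961 173.86712877] [384.52612668 173.12319623]
```

View pics/s2c.png

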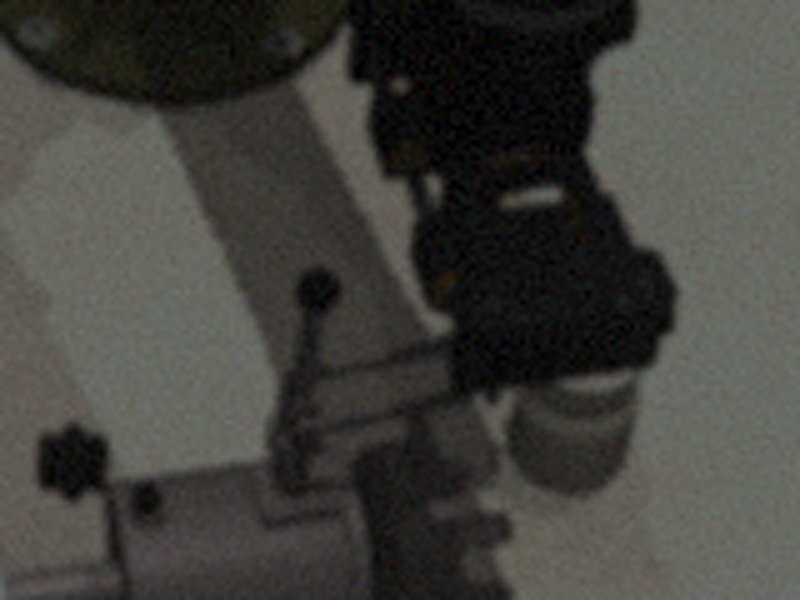

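The gripper is over the claw ball and hides it, as expected. The lever hasn't moved. Closing the fingers now.

>>> drive_tool --angular '[[0,0,0],[0,0,0],[0,0,0],[0,0,0],[0,0,0],[0,0,0]]' --delta_pos '[[0,0,0],[0,0,0],[0,0,0],[0,0,0],[0,0,0],[0,0,0]]' --gripper '[1,1,1,1,1,1]' --squeeze 30

```text
time_s: 7.4
tool_pos: [0.4694, 0.1546, 0.2149]
tool_rot: [179.9, 0.0, 103.9]
force: [6.0, 1.2, -0.8]
grip_width: 0.0138
grasp_force: 30.0
```

```bash
python3 - <<'E'
from fit import *
from scipy.optimize import fsolve
g=(-.06,.16)
for t in [(73.3,183),(69,170),(68,160),(67,152),(66,148),(66,146),(60,148),(56,148)]:
    g=fsolve(lambda q:kin(*q)['seat']-np.array(t),g);k=kin(*g);s=sum(g)
    tip=k['seat']+np.array([[np.cos(s),-np.sin(s)],[np.sin(s),np.cos(s)]])@np.array([2.3,-7])
    print(t,g.round(3),'slope',round(s,3),'ball',k['cb'].round(1),'tip',tip.round(1))
E
```

```text
(73.3, 183) [-0.059  0.157] slope 0.098 ball [ 72.4 213.1] tip [ 76.3 176.3]
(69, 170) [ 0.099 -0.18 ] slope -0.082 ball [ 73.4 199.7] tip [ 70.7 162.8]
(68, 160) [ 0.079 -0.302] slope -0.223 ball [ 76.6 188.8] tip [ 68.7 152.7]
(67, 152) [ 0.032 -0.371] slope -0.34 ball [ 78.9 179.6] tip [ 66.8 144.6]
(66, 148) [ 0.012 -0.411] slope -0.399 ball [ 79.5 174.9] tip [ 65.4 140.7]
(66, 146) [-0.019 -0.41 ] slope -0.43 ball [ 80.3 172.4] tip [ 65.2 138.7]
(60, 148) [ 0.24  -0.628] slope -0.387 ball [ 73.2 175. ] tip [ 59.5 140.6]
(56, 148) [ 0.415 -0.779] slope -0.364 ball [ 68.5 175.3] tip [ 55.7 140.6]
```

>>> drive_tool --angular '[[0,0,0],[0,0,0],[0,0,0],[0,0,0],[0,0,0],[0,0,0],[0,0,0],[0,0,0],[0,0,0],[0,0,0]]' --delta_pos '[[0.03,0,0.45],[0.03,0,0.45],[0.04,0,0.44],[0.1,0,0.36],[0.1,0,0.36],[0.12,0,0.37],[0.1,0,0.46],[0.13,0,0.46],[0,0,0],[0,0,0]]' --gripper '[1,1,1,1,1,1,1,1,1,1]'

```text
time_s: 8.4
tool_pos: [0.4676, 0.162, 0.1813]
tool_rot: [179.9, -0.1, 104.0]
force: [4.8, 3.2, -0.0]
grip_width: 0.0137
grasp_force: 30.0
```

```bash
python3 - <<'E'
from fit import *
o=telemetry.get_obs();print(o['tool_pos'],o['force'])
c=eyes.read_camera('scene')
p=blob(c,(353,168),6); print('lb',p)
for th in(-.1,0,.05,.1,.2):print(th,proj(c,W(.48656,.08394,1.81425,kin(th,0)['lb'])).round(1))
cv2.imwrite('pics/s3c.png',cv2.resize(c['pixels'][140:230,320:440,::-1],(800,600),interpolation=cv2.INTER_CUBIC))
E
```

```text
[0.46760364 0.16195177 0.1813483 ] [ 4.78187174  3.21598613 -0.02036546]
lb [353.0859946  167.83408976]
-0.1 [354.2 167.6]
0 [349.4 168.1]
0.05 [347.  168.5]
0.1 [344.6 168.9]
0.2 [339.8 170.1]
```

View pics/s3c.png

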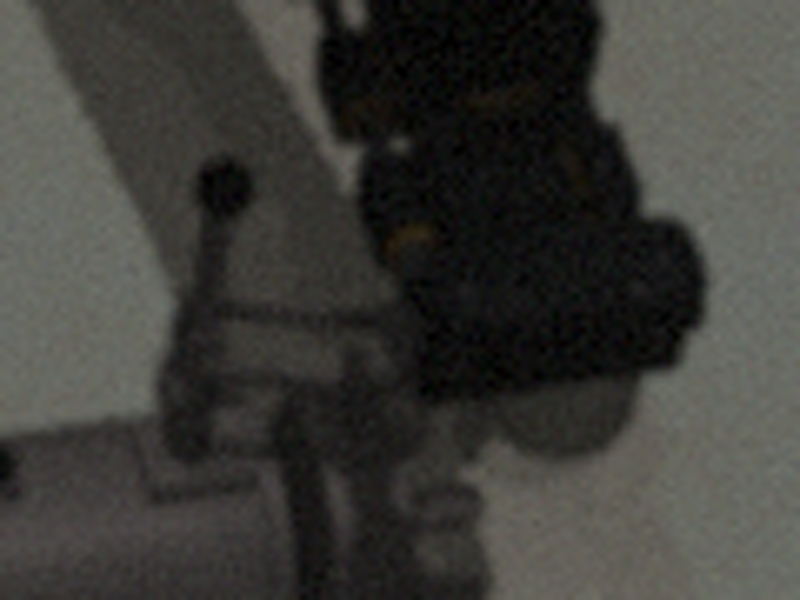

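>>> drive_tool --angular '[[0,0,0],[0,0,0],[0,0,0],[0,0,0]]' --delta_pos '[[0,0,0.2],[0,0,0.2],[0,0,0.05],[0,0,0]]' --gripper '[1,1,1,1]'

```text
time_s: 8.85
tool_pos: [0.4676, 0.162, 0.177]
tool_rot: [179.9, -0.1, 104.0]
force: [4.8, 3.9, 0.4]
grip_width: 0.0138
grasp_force: 30.0
```

>>> drive_tool --angular '[[0,0,0],[0,0,0],[0,0,0],[0,0,0]]' --delta_pos '[[-0.2,0,0],[-0.2,0,0],[-0.1,0,0],[0,0,0]]' --gripper '[1,1,1,1]'

```text
time_s: 9.25
tool_pos: [0.468, 0.1605, 0.1773]
tool_rot: [179.8, -0.3, 104.1]
force: [2.3, 10.8, 1.7]
grip_width: 0.0137
grasp_force: 30.0
```

>>> drive_tool --angular '[[0,0,0],[0,0,0],[0,0,0]]' --delta_pos '[[-0.1,0,0],[-0.1,0,0],[0,0,0]]' --gripper '[1,1,1]'

```text
time_s: 9.55
tool_pos: [0.4685, 0.1586, 0.1773]
tool_rot: [179.8, -0.3, 104.1]
force: [2.8, 9.1, 1.1]
grip_width: 0.0135
grasp_force: 30.0
```

>>> drive_tool --angular '[[0,0,0],[0,0,0],[0,0,0]]' --delta_pos '[[-0.1,0,0],[-0.1,0,0],[0,0,0]]' --gripper '[1,1,1]'

```text
time_s: 9.85
tool_pos: [0.469, 0.1565, 0.1773]
tool_rot: [179.8, -0.3, 104.1]
force: [1.9, 9.3, 1.1]
grip_width: 0.0137
grasp_force: 30.0
```

>>> drive_tool --angular '[[0,0,0],[0,0,0],[0,0,0]]' --delta_pos '[[-0.1,0,0],[-0.1,0,0],[0,0,0]]' --gripper '[1,1,1]'

```text
time_s: 10.15
tool_pos: [0.4695, 0.1545, 0.1773]
tool_rot: [179.8, -0.3, 104.1]
force: [2.4, 9.4, 1.7]
grip_width: 0.0138
grasp_force: 30.0
```

>>> drive_tool --angular '[[0,0,0],[0,0,0],[0,0,0]]' --delta_pos '[[-0.1,0,0],[-0.1,0,0],[0,0,0]]' --gripper '[1,1,1]'

```text
time_s: 10.45
tool_pos: [0.47, 0.1525, 0.1773]
tool_rot: [179.8, -0.3, 104.1]
force: [2.2, 9.7, 0.2]
grip_width: 0.014
grasp_force: 30.0
```

>>> drive_tool --angular '[[0,0,0],[0,0,0],[0,0,0]]' --delta_pos '[[-0.1,0,0],[-0.1,0,0],[0,0,0]]' --gripper '[1,1,1]'

```text
time_s: 10.75
tool_pos: [0.4705, 0.1505, 0.1773]
tool_rot: [179.8, -0.3, 104.1]
force: [3.3, 8.8, 2.0]
grip_width: 0.0138
grasp_force: 30.0
```

>>> drive_tool --angular '[[0,0,0],[0,0,0],[0,0,0]]' --delta_pos '[[-0.1,0,0],[-0.1,0,0],[0,0,0]]' --gripper '[1,1,1]'

```text
time_s: 11.05
tool_pos: [0.4708, 0.1493, 0.1773]
tool_rot: [179.8, -0.4, 104.1]
force: [2.4, 10.3, 1.7]
grip_width: 0.0143
grasp_force: 30.0
```

>>> drive_tool --angular '[[0,0,0],[0,0,0],[0,0,0]]' --delta_pos '[[-0.1,0,0],[-0.1,0,0],[0,0,0]]' --gripper '[1,1,1]'

```text
time_s: 11.35
tool_pos: [0.471, 0.1484, 0.1774]
tool_rot: [179.8, -0.4, 104.1]
force: [1.9, 12.1, 2.9]
grip_width: 0.0139
grasp_force: 30.0
```

>>> drive_tool --angular '[[0,0,0],[0,0,0],[0,0,0]]' --delta_pos '[[-0.1,0,0],[-0.1,0,0],[0,0,0]]' --gripper '[1,1,1]'

```text
time_s: 11.65
tool_pos: [0.4713, 0.1474, 0.1775]
tool_rot: [179.8, -0.5, 104.2]
force: [1.0, 13.8, 1.8]
grip_width: 0.0138
grasp_force: 30.0
```

```bash
cat > lev.py <<'E'
from fit import *
import sys
c=eyes.read_camera('scene')
o=telemetry.get_obs();print(o['time_s'],o['tool_pos'],o['force'],o['tool_rot'])
v=(.48656,.08394,1.81425)
p0=proj(c,W(*v,kin(float(sys.argv[1]),0)['lb']));p=blob(c,p0,7)
ths=np.linspace(-.3,2,400);e=[np.linalg.norm(proj(c,W(*v,kin(t,0)['lb']))-p) for t in ths]
print('lb',p,'theta',ths[np.argmin(e)],min(e))
if len(sys.argv)>2:
    x,y,w,h=map(int,sys.argv[3:]); cv2.imwrite('pics/%s.png'%sys.argv[2],cv2.resize(c['pixels'][y:y+h,x:x+w,::-1],(800,600),interpolation=cv2.INTER_CUBIC))
E
python3 lev.py 0.4 s4 310 140 120 90
```

```text
11.7 [0.47127589 0.14740613 0.17748154] [ 0.75572246 13.90235136  2.24275096] [179.81519884  -0.49376487 104.1900635 ]
lb [327.89155681 175.21376381] theta 0.4666666666666666 0.6271292214374448
```

View pics/s4.png

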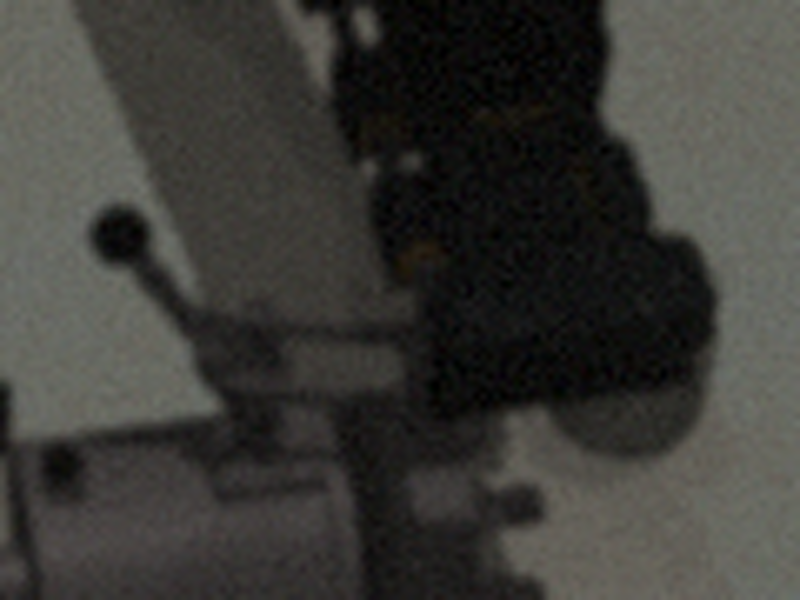

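The lever has swung to about 0.47 rad (ball near (328,175) px) and the pull force is climbing above the plain lever friction, so the tooth is bearing on the keeper. Next I'll seat the hook fully by pressing down lightly.

>>> drive_tool --angular '[[0,0,0],[0,0,0],[0,0,0]]' --delta_pos '[[0,0,0.1],[0,0,0.1],[0,0,0]]' --gripper '[1,1,1]'

```text
time_s: 12.0
tool_pos: [0.4714, 0.147, 0.1755]
tool_rot: [179.8, -0.5, 104.2]
force: [0.9, 12.3, 2.2]
grip_width: 0.0137
grasp_force: 30.0
```

>>> drive_tool --angular '[[0,0,0],[0,0,0],[0,0,0]]' --delta_pos '[[0,0,0.1],[0,0,0.1],[0,0,0]]' --gripper '[1,1,1]'

```text
time_s: 12.3
tool_pos: [0.4715, 0.147, 0.1747]
tool_rot: [179.8, -0.4, 104.2]
force: [-2.1, 11.4, 11.3]
grip_width: 0.014
grasp_force: 30.0
```

>>> drive_tool --angular '[[0,0,0],[0,0,0],[0,0,0],[0,0,0],[0,0,0],[0,0,0],[0,0,0],[0,0,0],[0,0,0]]' --delta_pos '[[0,0,-0.15],[0.2,0,0],[0,0,0],[0,0,0],[0,0,0],[0,0,-1],[0,0,-2],[0,0,-3],[0,0,-3]]' --gripper '[1,1,2,3.5,5,5,5,5,5]'

```text
time_s: 13.2
tool_pos: [0.4707, 0.1417, 0.2651]
tool_rot: [-179.9, 0.0, 103.9]
force: [-0.6, 1.1, -0.4]
grip_width: 0.049
grasp_force: 0.0
```

```bash
python3 lev.py 0.4 s5 310 140 120 90; python3 - <<'E'
from fit import *
c=eyes.read_camera('scene');v=(.48656,.08394,1.81425)
b=blob(c,proj(c,W(*v,kin(.42,-.78)['cb'])),6);print('cb',b)
for q in[(.35,-.71),(.415,-.779),(.45,-.81)]:print(q,proj(c,W(*v,kin(*q)['cb'])).round(1),kin(*q)['seat'].round(1))
E
```

```text
13.25 [0.47332118 0.14266784 0.27040494] [2.11298979 1.85497506 3.77962853] [1.79629823e+02 7.87160893e-02 1.03895143e+02]
lb [326.8551802  175.87814603] theta 0.4897243107769423 0.7632051649954271
cb [379.59611844 187.61310786]
(0.35, -0.71) [381.3 186.4] [ 57.8 148.9]
(0.415, -0.779) [380.5 186.9] [ 56. 148.]
(0.45, -0.81) [380.1 187. ] [ 55.2 147.8]
```

View pics/s5.png

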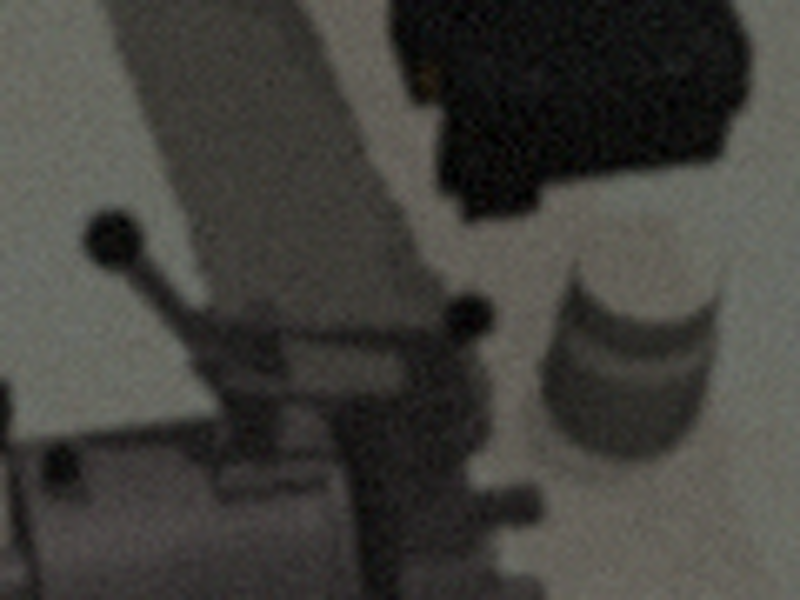

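>>> drive_tool --angular '[[0,0,0],[0,0,0],[0,0,0],[0,0,0],[0,0,0],[0,0,0]]' --delta_pos '[[-2,0,-1],[-3,0,0],[-3,0,0],[-2,0,0],[0,0,0],[0,0,0]]' --gripper '[5,5,5,5,5,5]'

```text
time_s: 13.9
tool_pos: [0.4949, 0.0455, 0.2736]
tool_rot: [-179.9, -0.1, 103.9]
force: [1.0, 0.9, -0.2]
grip_width: 0.05
grasp_force: 0.0
```

```bash
cat > mx.py <<'E'
from fit import *
o=telemetry.get_obs();d=np.array(o['tool_pos'])-[.48656,.08394,0];a=1.81425
print('mixer x,y\',z mm',np.round([1e3*(d[0]*np.cos(a)+d[1]*np.sin(a)),1e3*(d[0]*np.sin(a)-d[1]*np.cos(a)),1e3*d[2]],2),o['tool_rot'].round(2),o['force'].round(1))
E
python3 mx.py
```

```text
mixer x,y',z mm [-39.34  -1.14 273.63] [-1.7993e+02 -6.0000e-02  1.0388e+02] [ 1.   0.9 -0.2]
```

>>> drive_tool --angular '[[0,0,0],[0,0,0],[0,0,0],[0,0,0],[0,0,0],[0,0,0],[0,0,0],[0,0,0],[0,0,0],[0,0,0]]' --delta_pos '[[-0.3,0.1,0.5],[0,0,1.5],[0,0,1.5],[0,0,0.5],[0,0,0],[0,0,0],[0,0,0],[0,0,0],[0,0,0],[0,0,0]]' --gripper '[5,5,5,4,3,3,1,1,1,1]' --squeeze 22

```text
time_s: 14.9
tool_pos: [0.4975, 0.0426, 0.2345]
tool_rot: [179.9, 0.0, 103.9]
force: [0.3, 0.6, 1.2]
grip_width: 0.0165
grasp_force: 22.0
```

```bash
python3 mx.py
```

```text
mixer x,y',z mm [-42.76   0.68 234.49] [1.7994e+02 2.0000e-02 1.0392e+02] [0.3 0.6 1.2]
```

>>> drive_tool --angular '[[0,0,0],[0,0,0],[0,0,0],[0,0,0],[0,0,0],[0,0,0],[0,0,0],[0,0,0],[0,0,0]]' --delta_pos '[[-0.48,0,0.26],[-0.46,0,0.28],[-0.44,0,0.3],[-0.43,0,0.33],[-0.41,0,0.35],[-0.38,0,0.38],[-0.46,0,0.54],[-0.45,0,0.55],[0,0,0]]' --gripper '[1,1,1,1,1,1,1,1,1]'

```text
time_s: 15.8
tool_pos: [0.5059, 0.0081, 0.203]
tool_rot: [180.0, -0.0, 103.9]
force: [2.0, 3.8, -0.9]
grip_width: 0.0164
grasp_force: 22.0
```

```bash
python3 mx.py; python3 - <<'E'
from fit import *
c=eyes.read_camera('scene');v=(.48656,.08394,1.81425)
from scipy.optimize import fsolve
for th in(.9,.95,1.0):
    pin=kin(th,0)['pin'];s=np.arcsin((148-pin[1])/72);k=kin(th,s-th)
    print(th,'seat',k['seat'].round(1),'cb pred',proj(c,W(*v,k['cb'])).round(1))
print(blob(c,proj(c,W(*v,k['cb'])),6))
E
```

```text
mixer x,y',z mm [-78.29   0.51 202.98] [ 1.7998e+02 -3.0000e-02  1.0390e+02] [ 2.   3.8 -0.9]
0.9 seat [ 47.9 148. ] cb pred [375.1 187.2]
0.95 seat [ 47.4 148. ] cb pred [374.7 187.2]
1.0 seat [ 46.8 148. ] cb pred [374.2 187.2]
[374.82317444 188.17524573]
```

>>> drive_tool --angular '[[0,0,0],[0,0,0],[0,0,0],[0,0,0],[0,0,0],[0,0,0],[0,0,0]]' --delta_pos '[[-0.38,0,0.61],[-0.36,0,0.61],[-0.29,0,0.65],[-0.26,0,0.66],[-0.2,0,0.69],[-0.15,0,0.69],[0,0,0]]' --gripper '[1,1,1,1,1,1,1]'

```text
time_s: 16.55
tool_pos: [0.51, -0.0086, 0.1638]
tool_rot: [180.0, 0.1, 103.9]
force: [4.8, 1.7, -0.5]
grip_width: 0.0161
grasp_force: 22.0
```

```bash
python3 mx.py
```

```text
mixer x,y',z mm [-95.42   0.41 163.79] [1.7997e+02 5.0000e-02 1.0388e+02] [ 4.8  1.7 -0.5]
```

>>> drive_tool --angular '[[0,0,0],[0,0,0]]' --delta_pos '[[0,0,0],[0,0,0]]' --gripper '[1,1]'

```text
time_s: 16.75
tool_pos: [0.51, -0.0085, 0.1642]
tool_rot: [180.0, 0.1, 103.9]
force: [4.1, 0.6, -2.4]
grip_width: 0.0162
grasp_force: 22.0
```

>>> drive_tool --angular '[[0,0,0],[0,0,0],[0,0,0],[0,0,0]]' --delta_pos '[[-0.05,0,0.5],[-0.03,0,0.5],[0,0,0.4],[0,0,0]]' --gripper '[1,1,1,1]'

```text
time_s: 17.15
tool_pos: [0.5102, -0.0097, 0.1503]
tool_rot: [180.0, 0.1, 103.9]
force: [7.1, -3.2, -1.4]
grip_width: 0.0161
grasp_force: 22.0
```

>>> drive_tool --angular '[[0,0,0],[0,0,0],[0,0,0],[0,0,0]]' --delta_pos '[[0.02,0,0.3],[0.02,0,0.3],[0,0,0],[0,0,0]]' --gripper '[1,1,1,1]'

```text
time_s: 17.55
tool_pos: [0.5102, -0.0096, 0.1445]
tool_rot: [179.9, 0.1, 103.9]
force: [5.4, -3.1, -0.1]
grip_width: 0.0165
grasp_force: 22.0
```

```bash
python3 mx.py; python3 lev.py 1.6 s6 290 140 120 90
```

```text
mixer x,y',z mm [-96.45   0.45 144.52] [1.7995e+02 1.3000e-01 1.0386e+02] [ 5.4 -3.1 -0.1]
17.6 [ 0.51022145 -0.0095752   0.14447979] [ 6.26436648 -2.53751898 -0.27133938] [1.79951982e+02 1.22655184e-01 1.03856316e+02]
lb [309.37854246 196.62481138] theta 1.1872180451127818 4.551790284430488
```

View pics/s6.png

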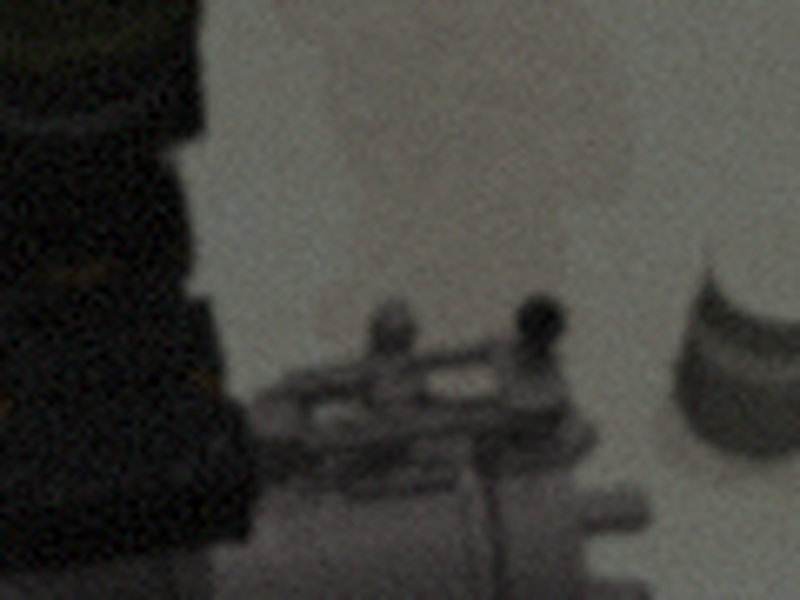

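The claw is lying level and still on the keeper, and the lever is about at dead centre. I'll now feel for the stop in small steps.

>>> drive_tool --angular '[[0,0,0],[0,0,0],[0,0,0],[0,0,0]]' --delta_pos '[[-0.2,0,0.1],[0,0,0.1],[0,0,0],[0,0,0]]' --gripper '[1,1,1,1]'

```text
time_s: 18.0
tool_pos: [0.5102, -0.0096, 0.1427]
tool_rot: [180.0, -0.0, 103.9]
force: [5.6, 0.2, 0.6]
grip_width: 0.0161
grasp_force: 22.0
```

>>> drive_tool --angular '[[0,0,0],[0,0,0],[0,0,0]]' --delta_pos '[[0,0,0.05],[0,0,0.05],[0,0,0]]' --gripper '[1,1,1]'

```text
time_s: 18.3
tool_pos: [0.5102, -0.0096, 0.142]
tool_rot: [180.0, 0.0, 103.9]
force: [4.5, 0.5, 2.2]
grip_width: 0.0163
grasp_force: 22.0
```

>>> drive_tool --angular '[[0,0,0],[0,0,0],[0,0,0]]' --delta_pos '[[0,0,0.04],[0,0,0.04],[0,0,0]]' --gripper '[1,1,1]'

```text
time_s: 18.6
tool_pos: [0.5102, -0.0095, 0.1413]
tool_rot: [180.0, -0.0, 103.9]
force: [5.2, 1.7, 1.5]
grip_width: 0.0166
grasp_force: 22.0
```

>>> drive_tool --angular '[[0,0,0],[0,0,0],[0,0,0]]' --delta_pos '[[0,0,0.04],[0,0,0.04],[0,0,0]]' --gripper '[1,1,1]'

```text
time_s: 18.9
tool_pos: [0.5102, -0.0095, 0.1404]
tool_rot: [180.0, -0.0, 103.9]
force: [4.5, 2.1, 3.1]
grip_width: 0.0163
grasp_force: 22.0
```

```bash
cat > av.py <<'E'
from fit import *
F=[];Z=[]
for i in range(8):
    eyes.read_camera('wrist');o=telemetry.get_obs();F.append(o['force']);Z.append(o['tool_pos'])
print(o['time_s'],'F',np.mean(F,0).round(2),np.std(F,0).round(2),'pos',np.mean(Z,0).round(5))
E
python3 av.py
```

```text
19.3 F [4.84 1.56 2.48] [0.45 0.44 0.5 ] pos [ 0.51022 -0.00953  0.14041]
```

>>> drive_tool --angular '[[0,0,0],[0,0,0]]' --delta_pos '[[0,0,0.05],[0,0,0]]' --gripper '[1,1]'

```text
time_s: 19.5
tool_pos: [0.5102, -0.0095, 0.1398]
tool_rot: [180.0, -0.0, 103.9]
force: [5.5, 1.8, 2.0]
grip_width: 0.0159
grasp_force: 22.0
```

```bash
python3 av.py
```

```text
19.9 F [4.95 2.08 2.35] [0.54 0.3  0.37] pos [ 0.51019 -0.00948  0.13984]
```

>>> drive_tool --angular '[[0,0,0],[0,0,0],[0,0,0]]' --delta_pos '[[0.01,0,0.07],[0,0,0],[0,0,0]]' --gripper '[1,1,1]'

```text
time_s: 20.2
tool_pos: [0.5102, -0.0094, 0.1391]
tool_rot: [180.0, -0.0, 103.9]
force: [5.5, 2.3, 1.6]
grip_width: 0.0162
grasp_force: 22.0
```

>>> drive_tool --angular '[[0,0,0],[0,0,0],[0,0,0]]' --delta_pos '[[0.01,0,0.07],[0,0,0],[0,0,0]]' --gripper '[1,1,1]'

```text
time_s: 20.5
tool_pos: [0.5102, -0.0094, 0.1384]
tool_rot: [180.0, -0.0, 103.9]
force: [5.5, 1.6, 1.2]
grip_width: 0.0165
grasp_force: 22.0
```

>>> drive_tool --angular '[[0,0,0],[0,0,0],[0,0,0]]' --delta_pos '[[0.01,0,0.07],[0,0,0],[0,0,0]]' --gripper '[1,1,1]'

```text
time_s: 20.8
tool_pos: [0.5101, -0.0093, 0.1377]
tool_rot: [180.0, -0.0, 103.9]
force: [4.8, 2.2, 2.2]
grip_width: 0.0162
grasp_force: 22.0
```

>>> drive_tool --angular '[[0,0,0],[0,0,0],[0,0,0]]' --delta_pos '[[0.01,0,0.08],[0,0,0],[0,0,0]]' --gripper '[1,1,1]'

```text
time_s: 21.1
tool_pos: [0.5102, -0.0093, 0.1369]
tool_rot: [180.0, -0.0, 103.9]
force: [6.6, 1.2, 1.6]
grip_width: 0.0162
grasp_force: 22.0
```

>>> drive_tool --angular '[[0,0,0],[0,0,0],[0,0,0]]' --delta_pos '[[0.01,0,0.08],[0,0,0],[0,0,0]]' --gripper '[1,1,1]'

```text
time_s: 21.4
tool_pos: [0.5101, -0.0092, 0.1362]
tool_rot: [180.0, 0.0, 103.9]
force: [5.6, 1.2, 2.2]
grip_width: 0.0168
grasp_force: 22.0
```

>>> drive_tool --angular '[[0,0,0],[0,0,0],[0,0,0]]' --delta_pos '[[0.01,0,0.08],[0,0,0],[0,0,0]]' --gripper '[1,1,1]'

```text
time_s: 21.7
tool_pos: [0.5101, -0.0091, 0.1356]
tool_rot: [180.0, 0.0, 103.9]
force: [4.1, 0.9, 4.8]
grip_width: 0.016
grasp_force: 22.0
```

```bash
python3 av.py
```

```text
22.1 F [4.55 1.7  5.09] [0.23 0.51 0.38] pos [ 0.51015 -0.00916  0.13564]
```

The stop is felt: about 3.3 N above friction at the ball, so roughly 0.4 mm of compression, at a lever angle near 1.72. Releasing.

>>> drive_tool --angular '[[0,0,0],[0,0,0],[0,0,0],[0,0,0],[0,0,0],[0,0,0],[0,0,0],[0,0,0],[0,0,0],[0,0,0]]' --delta_pos '[[0,0,0],[0,0,0],[0,0,0],[0,0,0],[0,0,-0.5],[0,0,-2],[0,0,-3],[0,0,-4],[0,0,-4],[0,0,0]]' --gripper '[2.2,3,3.8,3.8,3.8,3.8,3.8,3.8,3.8,3.8]'

```text
time_s: 23.1
tool_pos: [0.5127, -0.0089, 0.2764]
tool_rot: [179.5, 0.2, 103.9]
force: [-0.0, 0.3, -0.4]
grip_width: 0.0378
grasp_force: 0.0
```

```bash
python3 lev.py 1.72 s7 270 140 140 105
```

```text
23.15 [ 0.5113745  -0.0090569   0.27347128] [-0.36999061  0.42258654 -0.66030792] [1.79726505e+02 1.42646638e-01 1.03921643e+02]
lb [304.5505521  206.04771583] theta 1.5676691729323307 1.9427494761571602
```

View pics/s7.png

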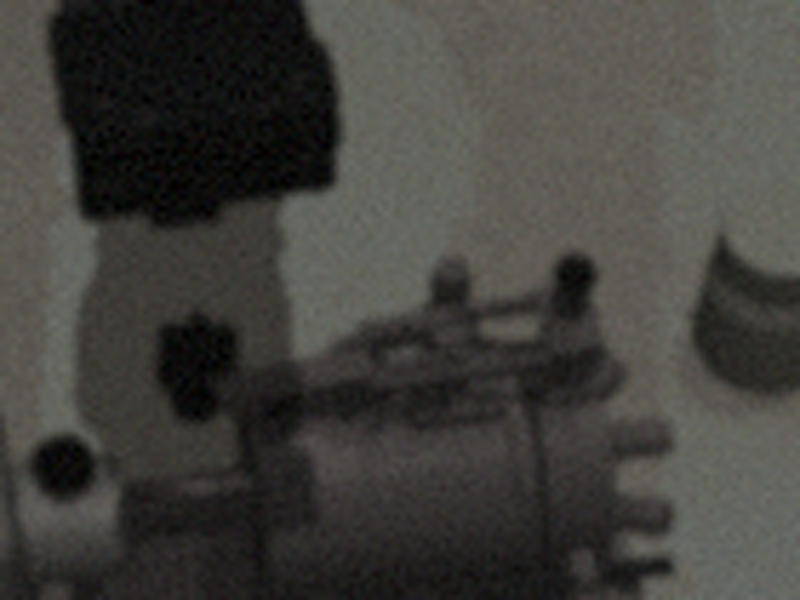

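```bash
python3 - <<'E'
from fit import *
c=eyes.read_camera('top');s=eyes.read_camera('scene');v=(.48656,.08394,1.81425)
for th in(1.6,1.72):
  print(th,proj(s,W(*v,kin(th,0)['lb'])).round(1),proj(c,W(*v,kin(th,0)['lb'])).round(1))
k=kin(1.716,0)['pin'];sl=np.arcsin((148-k[1])/72);q=kin(1.716,sl-1.716);print('cb pred',proj(s,W(*v,q['cb'])).round(1),'seat',q['seat'],'seen',blob(s,proj(s,W(*v,q['cb'])),6))
for n in('clamp_ring','hose_fitting','star_knob','boss_head','jar','wrench'):
  print(n,[np.round(r['centre'],1).tolist() for r in models.search_frame(c,n)[:2]])
E
```

```text
1.6 [302.7 207.1] [341.6 281.6]
1.72 [303.4 210.4] [340.9 281.9]
cb pred [369.2 187.5] seat [ 44.1805821 148.       ] seen [369.99830323 189.0427053 ]
clamp_ring [[190.9, 241.0]]
hose_fitting [[397.8, 194.2], [275.1, 228.4]]
star_knob []
boss_head [[277.0, 226.2]]
jar [[210.2, 372.6]]
wrench [[381.9, 201.4], [273.7, 228.8]]
```

```bash
python3 -c "from cell import env; print(env.sign_off())"
```

```text
the job is handed in; nothing more can be done
None
```

I handed the job in at about 23 s of robot time: the claw is hooked on the keeper, the lever is past dead centre at about 1.72 rad, and the arm is clear; the stop is compressed by roughly 0.4 mm (worked out from the force felt before letting go, not checked after), and the sign-off gave no verdict.

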